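# Shut the component tray's gate and run its wing nut home

## Task

Push the component tray's gate shut with a fingertip, so that its slotted lug goes in under the loose wing nut, and then turn the wing nut clockwise with fingertip strokes on its wings until it is fully home. Only push and stroke, lightly: do not pinch or force the wing nut, and leave the parts in the tray and the things on the bench where they are.

Things in the scene. Friction and masses are not known exactly. Their poses are not given: they have to be found in the camera images.
- tray: Grey sheet-steel component tray fixed to the bench: 200 mm wide (y), 160 mm deep (x), walls 58 mm high, open at the front (-x) where the gate closes it. Origin at bench level in the middle of the open front; x points into the tray, y to the hinge side, z up. A bracket at its right front corner carries an upright M12 stud (top 52 mm above the bench) with the wing nut.
- gate (a joint): Steel gate, 3 mm sheet, 4 to 58 mm above the bench, reaching 200 mm from its upright hinge pin at the tray's left front corner. 0 = shut across the tray front (firm stop); grows as the free end swings out towards the robot; starts 0.25 to 0.6 rad. It stays where left; about 1 N at gate_face moves it.
- gate_face (a point): Point on the gate's outer face, 130 mm from the hinge pin and 32 mm above the bench; its x points through the gate towards the tray (the way the gate shuts), its y along the gate to the hinge.
- gate_hinge (a point): Axis of the gate's hinge pin, 32 mm above the bench.
- gate_lug (a point): Middle of the open slot in the flat steel lug on the gate's free end, on its top face, 28 mm above the bench and 239 mm from the hinge pin. The lug is 40 x 61 mm, 5 mm thick; the slot slips round the stud, under the wing nut, as the gate shuts.
- wing_nut (a joint): How far the wing nut is undone, rad: grows anticlockwise seen from above, 0 = fully home on the lug (right-hand thread); pushed on past that, a spring washer yields (about 0.5 N per degree at a wing) and springs back. Starts 4.5 to 9.0 rad (0.7 to 1.4 turns). Loose: about 1 N at a wing turns it and it stays where left. It sinks 1.75 mm a turn and cannot come off.
- nut_wings (a point): Brass wing nut: point on its upright axis (tray frame -6, -145 mm) at mid height of the wings, 52 mm above the bench when home. x and -x point along the two wings: round upright ears 24 mm in diameter, 5 mm thick, centred 21 mm from the axis (span 66 mm). Hub 23 mm in diameter, from 22 to 8 mm below this point. When home the wings lie at yaw 195 (and 15) degrees in the tray frame.
- gate_end (a point): Top corner of the shut gate's free end, on the tray, 58 mm above the bench. It stands 39 mm from the nut's axis on the tray's +y side, with the tray's corner behind it: a finger at wing height can sweep round the front (-x), right (-y) and rear of the nut but not through this side.
- neon: Neon indicator with clear glass tube and steel base, 53 mm long, 15 mm thick, lying in the tray; fragile, leave it. Origin under its middle.
- connector: White nylon connector housing, 34 x 44 x 18 mm, in the tray. Origin under its middle.
- busbar: Copper bus bar with three holes, 100 x 20 x 5 mm, in the tray. Origin under its middle.
- trimmer: Green plastic trimmer tool, 115 mm long, 7 mm thick, in the tray. Origin under its middle.
- heatsink: Finned aluminium heat sink, 50 x 40 x 28 mm, on the bench to the right of the tray, behind the nut. Origin under its middle.
- relay: Clear-cased relay, 30 x 30 x 40 mm, on the bench to the left of the tray. Origin under its middle.
- spool: Solder reel standing on its flange, 60 mm in diameter, 46 mm high, on the bench at the left. Origin under its middle.
- driver: Screwdriver with black handle, 170 mm long, lying on the bench at the right. Origin under its middle.

How it is judged:
By the outcome, as a careful person would: the job done as asked, in the order asked, and still so for the second after the job is handed in, with the robot touching nothing.
It also fails if it takes over 58 s, if anything falls off the work surface, if the arm or the gripper's body presses on something with over 40 N, if the wrist force passes 120 N, or if a joint passes its speed limit or range.

## Robot

A 6-joint arm with a two-finger parallel gripper is mounted at the origin on the work surface. World frame = base frame: x ahead of the robot, y to its left, z up, the work surface at z = 0. Lengths are in m, angles in rad, forces in N, time in s.
With the tool pointing down it reaches from about 0.4 to 0.825 m from the base axis. Payload 7 kg.
Tool frame: the origin (TCP) lies on the mounting face of the last link; the fingertips stand 178 mm ahead of it and the grasp point (between the pads) lies 159 mm ahead of it; z points along the fingers, y is the direction in which the jaws open and shut (so a half turn about z gives the same grasp; the last joint's range is limited). The gripper opens to 88 mm and grips with 3 to 60 N. Pads are 19 mm wide; open, the fingers measure 130 mm over their backs; the gripper's body (78 mm by 193 mm) begins 47 mm behind the grasp point.
Start: joints at [1.43, 0.359, 0.012, 0, -1.224, -0.288], TCP at [0.281, 0.614, 0.405] pointing down, gripper open.
Joint ranges: [-3.07, 3.07], [-1.43, 2.12], [-1.02, 1.25], [-3.03, 1.67], [-3.05, -0], [-3.03, 3.03]. Speed limits (rad/s): [2.39, 2.39, 3.01, 3.14, 3.14, 3.14].

## Interface

Orientations are given as [roll, pitch, yaw] about the fixed x, y, z axes, in that order (R = Rz(yaw) Ry(pitch) Rx(roll)).
In Python, from station import * gives the robot as it stands.
- The arm moves only by the tool arm_command, never from a script. Its argument "targets" is a list of rows, each a list of 3 entries, a list of its own where there are three numbers: the turn, a rotation vector about the world's x, y, z in rad, then the shift along the world's x, y, z in mm, then the closure, from 0 (fully open) to 1 (shut). In form: [[[wx, wy, wz], [tx, ty, tz], fingers], ...]. A call has 1 to 8 rows; each row shifts and turns the commanded pose from where the row before left it; what a row does not reach is not made up. A row lasts 1/10 s, in which the tool goes at most 50 mm and 8.59 degrees, less where a joint would pass 70% of its speed; a pose out of reach is approached as far as the arm can. A call with a gripper value outside its range is refused whole. The fingers move at their own pace and stop on an object; "squeeze" is the grip in N (left out, the last holds). Time passes only in rows, so rows that do not move let the fingers close. It gives the time, the measured TCP pose, the force and the opening at its end, in the units of the state.
- get_state(): the state, without advancing time (a new reading comes with each control period).
- grab_frame(name): name is "side" or "top" or "wrist"; returns (picture, depth): 420x560x3 uint8, red, green, blue; 420x560 float32, m along the optical axis (not along the pixel's ray), 0 where there is no reading.
- camera_params(name): a dict with "mtx" (3x3 intrinsics, pixels), "k1" (the pictures are not rectified: a ray, as slopes to the right and down, at radius r is drawn at 1 + k1 r^2 times it, then the intrinsics apply), "eye" and "orientation" of the camera in the world. Camera axes: x right, y down, z forward; pixel columns grow to the right and rows downward; lengths in m; the calibration is good to about 2 mm. A picture is of the moment at which its call begins: read the wrist's pose just before it. camera_params takes no time and is no camera call; for the wrist camera it gives the pose at the moment of the call.
- job_done(): hands the job in, once; it reports no verdict.
The state is a dict: "t": time; "q": joint angles; "qd": joint speeds; "joint_efforts": joint torques, N m; "eef_pos": TCP position; "ee_rot": TCP orientation; "force": force on the tool from outside, world axes, zero at the start; "moment": the same for the moment, N m; "width": finger opening in m.
Only numpy, scipy, OpenCV 4.12 (cv2) and the standard library are available. Lean on these libraries where they do the work, as an engineer would, in place of code of your own. Each camera call takes 0.05 s, during which the arm holds its last target.

## Working session

There is one attempt and no reset: what is moved stays moved. The work goes in short steps, Python scripts to look and compute and a tool call to move; the robot and the scene stay as the last step left them, time stands still between calls to the robot, and variables do not carry over. Pictures are saved under pics/ and viewed, and the job is handed in when it is done.

Besides the shell and the picture viewer there is one more tool, called after "Emit:" by a JSON object that holds its "api" and its "payload", one argument or row to a line. arm_command: Moves the arm, as the interface text tells. Its arguments: {"type":"object","properties":{"targets":{"type":"array"},"squeeze":{"type":"number"}},"required":["targets"]}

```bash
ls; mkdir -p pics
cat > h.py <<'E'
from station import *
import numpy as np, cv2
from scipy.spatial.transform import Rotation as R
def snap(n,f):
    im,d=grab_frame(n); p=camera_params(n)
    cv2.imwrite(f'pics/{f}.png',cv2.cvtColor(im,cv2.COLOR_RGB2BGR)); np.savez(f'pics/{f}.npz',im=im,d=d,**{k:np.array(v) for k,v in p.items()})
    return im,d,p
def load(f): 
    z=np.load(f'pics/{f}.npz'); return z['im'],z['d'],{k:z[k] for k in('mtx','k1','eye','orientation')}
def rot(p):
    o=np.array(p['orientation']); return o if o.shape==(3,3) else (R.from_euler('xyz',o).as_matrix() if o.size==3 else R.from_quat(o).as_matrix())
def slope(p,uv):
    K=np.array(p['mtx']);k=float(p['k1']);return cv2.undistortPoints(np.array(uv,float).reshape(-1,1,2),K,np.array([k,0,0,0.])).reshape(-1,2)
def onz(p,uv,z):
    s=slope(p,uv);d=np.c_[s,np.ones(len(s))]@rot(p).T;e=np.array(p['eye']);return e+d*((z-e[2])/d[:,2])[:,None]
def bydepth(p,uv,dep):
    s=slope(p,uv);return np.array(p['eye'])+(np.c_[s,np.ones(len(s))]*np.array(dep).reshape(-1,1))@rot(p).T
def proj(p,X):
    c=(np.array(X).reshape(-1,3)-np.array(p['eye']))@rot(p);return cv2.projectPoints(c.reshape(-1,1,3),np.zeros(3),np.zeros(3),np.array(p['mtx']),np.array([float(p['k1']),0,0,0]))[0].reshape(-1,2)
E
python3 - <<'E'
from h import *
print(get_state())
for n in('top','side'):
    im,d,p=snap(n,n+'0');print(n,p)
E
```

```text
pics
{'t': 0.0, 'q': array([ 1.43007741e+00,  3.59353854e-01,  1.10740998e-02, -3.76241952e-04,
       -1.22410736e+00, -2.88096282e-01]), 'qd': array([-0.00064588,  0.00055384,  0.00097039, -0.00010549,  0.00043519,
        0.00071065]), 'joint_efforts': array([ 5.09600013e-04, -5.82728112e+01,  2.93059874e+01,  6.99730039e+00,
        6.95429437e-03, -1.84238720e-04]), 'eef_pos': array([0.2805773 , 0.61370147, 0.40374575]), 'ee_rot': array([ 3.13996692e+00, -1.12914890e-04, -4.28943234e-01]), 'force': array([-0.70211017,  0.03587381, -0.32382343]), 'moment': array([-0.04755218, -0.01718014, -0.03309675]), 'width': 0.08743983426981737}
top {'mtx': array([[437.63699028,   0.        , 279.79504991],
       [  0.        , 437.63699028, 208.17810425],
       [  0.        ,   0.        ,   1.        ]]), 'k1': -0.0027140528529990024, 'eye': array([ 0.45569468, -0.00432012,  1.10251131]), 'orientation': array([-3.0173469 , -0.00919424, -1.56432666])}
side {'mtx': array([[405.44430522,   0.        , 286.54644423],
       [  0.        , 405.44430522, 208.71000579],
       [  0.        ,   0.        ,   1.        ]]), 'k1': -0.030213416586157702, 'eye': array([0.55306114, 0.82128101, 0.6365219 ]), 'orientation': array([-2.20327925e+00, -1.72534697e-03, -3.10713308e+00])}
```

View pics/top0.png

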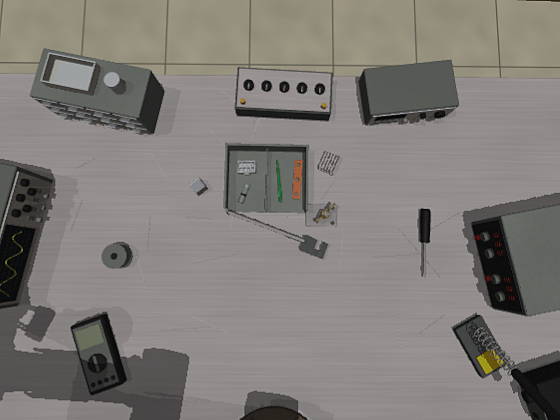

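View pics/side0.png

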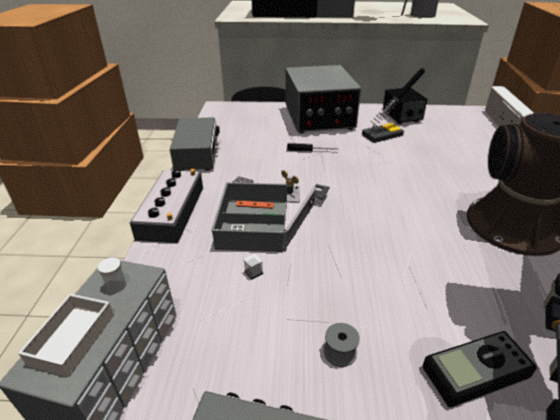

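The top view shows the tray at about (226..307, 144..213). The gate hinges near (228,211), its lug is near (314,246), and the brass nut is near (325,212). I'll enlarge that area.

Run:
```python
from h import *
im,d,p=load('top0');c=im[135:265,215:355];cv2.imwrite('pics/topc.png',cv2.cvtColor(cv2.resize(c,None,fx=5,fy=4.6,interpolation=cv2.INTER_CUBIC),cv2.COLOR_RGB2BGR))
im,d,p=load('side0');c=im[155:255,205:345];cv2.imwrite('pics/sidec.png',cv2.cvtColor(cv2.resize(c,None,fx=5,fy=5,interpolation=cv2.INTER_CUBIC),cv2.COLOR_RGB2BGR))
```

```text
(no output)
```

View pics/topc.png

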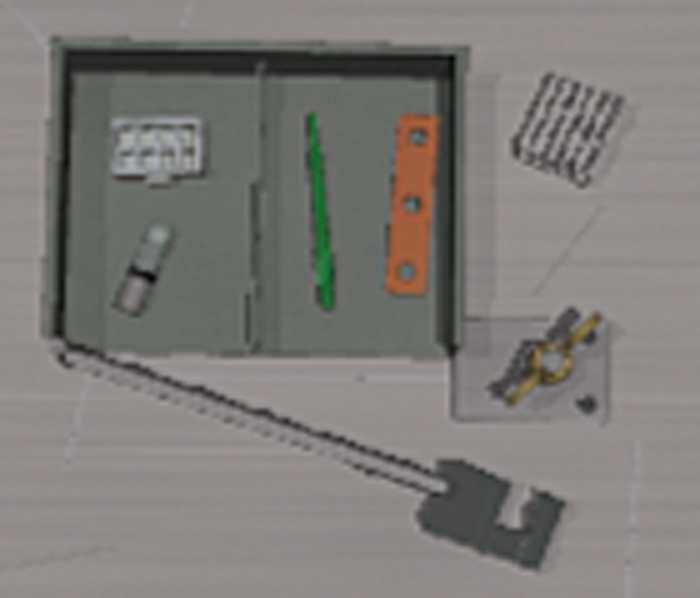

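View pics/sidec.png

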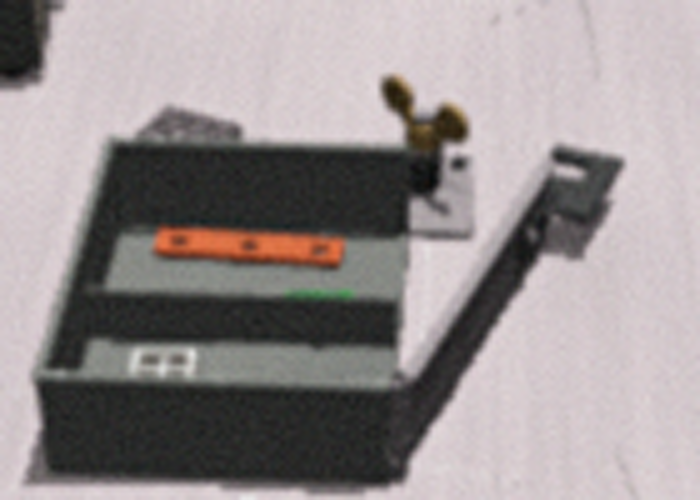

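```bash
cat >> h.py <<'E'
def tray_T():
    import json; t=json.load(open('tray.json')); return np.array(t['o']),t['yaw']
def t2w(x):
    o,y=tray_T(); x=np.atleast_2d(x).astype(float); c,s=np.cos(y),np.sin(y)
    return np.c_[o[0]+c*x[:,0]-s*x[:,1], o[1]+s*x[:,0]+c*x[:,1], x[:,2]]
def w2t(X):
    o,y=tray_T(); X=np.atleast_2d(X).astype(float);c,s=np.cos(y),np.sin(y);d=X[:,:2]-o
    return np.c_[c*d[:,0]+s*d[:,1],-s*d[:,0]+c*d[:,1],X[:,2]]
E
python3 - <<'E'
from h import *
import json
im,d,p=load('top0')
cr=lambda a:np.array(a,float)/[5,4.6]+[215,135]-[.4,.4]
c=onz(p,cr([[42,338],[52,40],[468,46],[460,352]]),.058)
print(c.round(4)); FL,BL,BR,FR=c[:,:2]
for a,b in((FL,BL),(BL,BR),(BR,FR),(FR,FL)):print(np.linalg.norm(a-b).round(4),np.degrees(np.arctan2(*(b-a)[::-1])).round(2))
yv=BL-BR; xv=BL-FL+BR-FR
yaw=np.arctan2(yv[1],yv[0])-np.pi/2
print('yaw',np.degrees(yaw),np.degrees(np.arctan2(xv[1],xv[0])))
# back centre -> front centre
yaw=(2*yaw+2*np.arctan2(xv[1],xv[0]))/4
o=c[:,:2].mean(0)-.080*np.array([np.cos(yaw),np.sin(yaw)])
nut=onz(p,cr([[550,362],[598,315],[510,403]]),.056)
json.dump(dict(o=o.tolist(),yaw=yaw),open('tray.json','w'))
print(o,np.degrees(yaw)); print('nut',nut.round(4),w2t(nut).round(4),'pred',t2w([-.006,-.145,.056]))
lug=onz(p,cr([[518,505]]),.028);print('lug',w2t(lug))
g=onz(p,cr([[65,345],[445,485]]),.058);print('gate',w2t(g))
E
```

```text
[[ 0.5854  0.1234  0.058 ]
 [ 0.7453  0.1221  0.058 ]
 [ 0.7438 -0.0817  0.058 ]
 [ 0.5796 -0.0776  0.058 ]]
0.1598 -0.46
0.2038 -90.41
0.1643 178.57
0.2011 88.33
yaw -0.4072920841495301 -0.9535587044630587
[0.58351433 0.02249982] -0.6804253943062943
nut [[ 0.5749 -0.1211  0.056 ]
 [ 0.5999 -0.1445  0.056 ]
 [ 0.5532 -0.1017  0.056 ]] [[-0.007  -0.1437  0.056 ]
 [ 0.0183 -0.1668  0.056 ]
 [-0.0289 -0.1246  0.056 ]] pred [[ 0.57579282 -0.12241871  0.056     ]]
lug [[-0.08071689 -0.13151704  0.028     ]]
gate [[-0.00276916  0.0897362   0.058     ]
 [-0.07233076 -0.09371421  0.058     ]]
```

Measured sizes match the given ones: tray 160–164 × 201–204 mm, and the nut within 1.5 mm of where the tray frame predicts it. The gate is about 0.35 rad open and the wings are at about 138°/-42° in the tray frame. I'll move in with the jaws open along world x, so the far finger does the pushing and the other trails on the robot side.

Emit:
{"api": "arm_command", "payload": {
  "targets": [
    [[0, 0, -0.143], [10, -38, -5], 0],
    [[0, 0, -0.143], [10, -38, -5], 0],
    [[0, 0, -0.143], [10, -38, -5], 0],
    [[0, 0, -0.143], [10, -38, -5], 0],
    [[0, 0, -0.143], [10, -38, -5], 0],
    [[0, 0, -0.143], [10, -38, -5], 0],
    [[0, 0, -0.143], [10, -38, -5], 0],
    [[0, 0, -0.141], [10, -38, -5], 0]
  ]
}}

```text
t: 0.9
eef_pos: [0.3607, 0.3081, 0.3643]
ee_rot: [3.141, -0.0, -1.576]
force: [1.4, -0.3, 0.3]
width: 0.0881
```

Emit:
{"api": "arm_command", "payload": {
  "targets": [
    [[0, 0, 0], [9, -39, -10], 0],
    [[0, 0, 0], [9, -39, -10], 0],
    [[0, 0, 0], [9, -39, -10], 0],
    [[0, 0, 0], [9, -39, -10], 0],
    [[0, 0, 0], [9, -39, -10], 0],
    [[0, 0, 0], [9, -39, -10], 0],
    [[0, 0, 0], [9, -39, -10], 0],
    [[0, 0, 0], [9, -39, -10], 0]
  ]
}}

```text
t: 1.7
eef_pos: [0.4326, -0.0038, 0.2844]
ee_rot: [-3.141, 0.0, -1.57]
force: [1.2, 0.2, 0.3]
width: 0.0877
```

Run:
```python
from h import *
s=get_state();print(s['t'],s['eef_pos'],s['ee_rot'],s['force'],s['q'])
snap('wrist','w1');snap('side','s1')
print(camera_params('wrist'))
```

```text
1.7 [ 0.43257756 -0.00376544  0.28439003] [-3.14122101e+00  2.40858150e-04 -1.57048285e+00] [1.21004467 0.24125161 0.2803644 ] [ 4.50624206e-01  7.79087018e-02 -6.66873658e-01 -7.49623093e-05
 -8.25574544e-01 -4.50259955e-01]
{'mtx': array([[316.71568023,   0.        , 276.82381504],
       [  0.        , 316.71568023, 206.98947721],
       [  0.        ,   0.        ,   1.        ]]), 'k1': -0.004794606762407157, 'eye': array([ 0.43195308, -0.07293701,  0.26358443]), 'orientation': array([ 2.88848503e+00, -2.92599813e-03,  3.13765888e+00])}
```

View pics/w1.png

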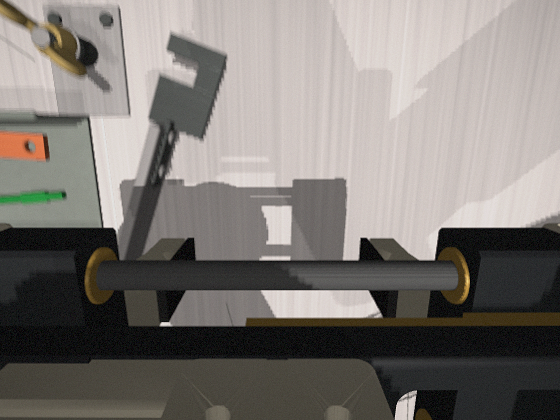

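View pics/s1.png

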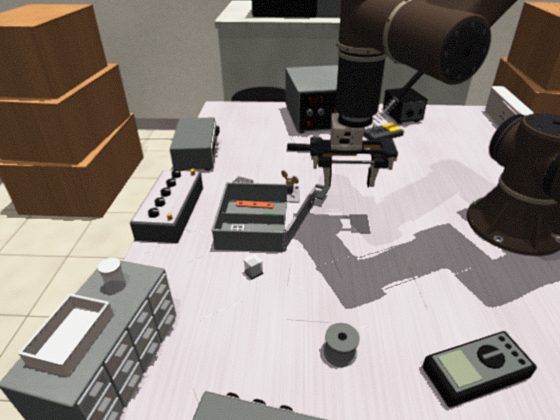

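The wrist view shows the lug at about (190,85), the nut at about (50,35), and the two fingers at columns 120–195 and 360–440. The side view shows the fingers at about (330,175) and (375,175). I'll zoom in on the finger shape.

Run:
```python
from h import *
im,d,p=load('s1');c=im[110:200,280:410];cv2.imwrite('pics/s1c.png',cv2.cvtColor(cv2.resize(c,None,fx=6,fy=6,interpolation=cv2.INTER_CUBIC),cv2.COLOR_RGB2BGR))
s=get_state()['eef_pos']
for dx in(.0437,.065):
  for z in(.178,.159,.112): print(dx,z,proj(p,[s[0]+dx,s[1],s[2]-z]).round(1),((proj(p,[s[0]+dx,s[1],s[2]-z])-[280,110])*6).round())
```

```text
0.0437 0.178 [[329.9 184.6]] [[300. 448.]]
0.0437 0.159 [[330.4 177.9]] [[303. 407.]]
0.0437 0.112 [[331.8 160.6]] [[311. 304.]]
0.065 0.178 [[321.1 184.4]] [[247. 446.]]
0.065 0.159 [[321.5 177.7]] [[249. 406.]]
0.065 0.112 [[322.6 160.5]] [[255. 303.]]
```

View pics/s1c.png

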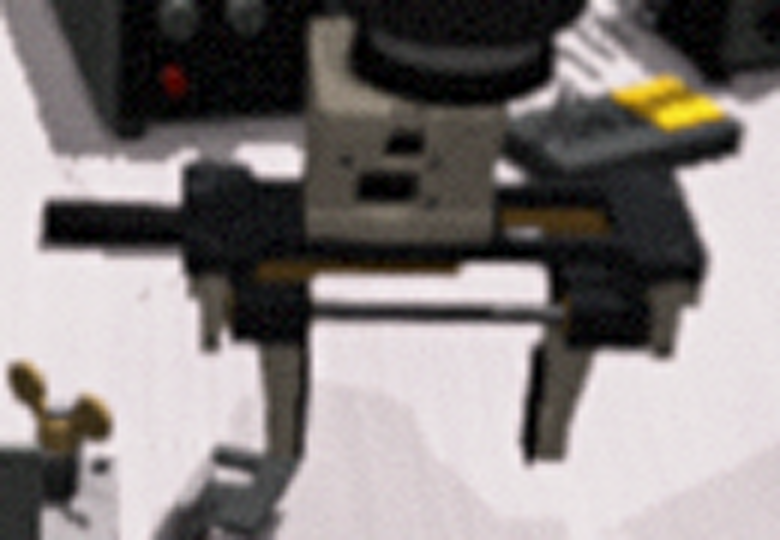

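The fingertips taper to about 14 mm thick in x and are 19 mm wide. I'll lower the tip to about 30 mm in front of the gate and push towards +x.

Emit:
{"api": "arm_command", "payload": {
  "targets": [
    [[0, 0, 0], [0, 0, -19], 0],
    [[0, 0, 0], [0, 0, -19], 0],
    [[0, 0, 0], [0, 0, -19], 0],
    [[0, 0, 0], [0, 0, -19], 0],
    [[0, 0, 0], [8, 0, 0], 0],
    [[0, 0, 0], [8, 0, 0], 0],
    [[0, 0, 0], [8, 0, 0], 0],
    [[0, 0, 0], [6, 0, 0], 0]
  ]
}}

```text
t: 2.6
eef_pos: [0.4641, -0.0018, 0.2096]
ee_rot: [-3.14, 0.001, -1.571]
force: [0.8, 0.0, -0.3]
width: 0.0876
```

Emit:
{"api": "arm_command", "payload": {
  "targets": [
    [[0, 0, 0], [5, 0, 0], 0],
    [[0, 0, 0], [5, 0, 0], 0],
    [[0, 0, 0], [5, 0, 0], 0],
    [[0, 0, 0], [5, 0, 0], 0],
    [[0, 0, 0], [4, 0, 0], 0],
    [[0, 0, 0], [4, 0, 0], 0]
  ]
}}

```text
t: 3.2
eef_pos: [0.4909, -0.0022, 0.2086]
ee_rot: [3.141, -0.0, -1.571]
force: [-0.7, -0.4, -0.5]
width: 0.0874
```

Run:
```python
from h import *
s=get_state();print(s['t'],s['eef_pos'],s['force'])
snap('wrist','w2')
```

```text
3.2 [ 0.49093263 -0.00218005  0.20862672] [-0.69258152 -0.35187237 -0.48448321]
```

View pics/w2.png

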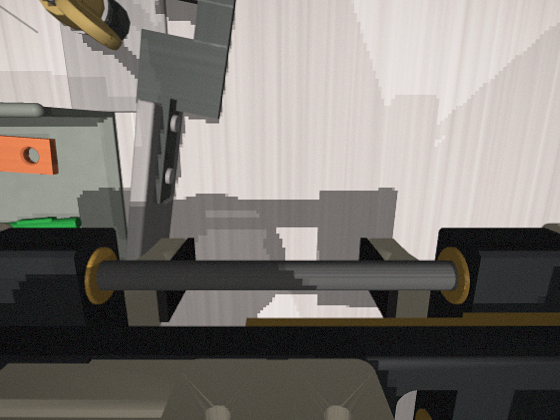

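The gate has turned part-way; its lug is now at about (180,70) with the nut at about (85,20). Contact force is about 1–2 N. I'll keep pushing gently.

Emit:
{"api": "arm_command", "payload": {
  "targets": [
    [[0, 0, 0], [4, 0, 0], 0],
    [[0, 0, 0], [4, 0, 0], 0],
    [[0, 0, 0], [4, 0, 0], 0],
    [[0, 0, 0], [4, 0, 0], 0],
    [[0, 0, 0], [2, 0, 0], 0],
    [[0, 0, 0], [0, 0, 0], 0]
  ]
}}

```text
t: 3.85
eef_pos: [0.5091, -0.0021, 0.2087]
ee_rot: [-3.141, 0.0, -1.571]
force: [-0.5, -0.2, -0.5]
width: 0.0876
```

Emit:
{"api": "arm_command", "payload": {
  "targets": [
    [[0, 0, 0], [2, 0, 0], 0],
    [[0, 0, 0], [2, 0, 0], 0],
    [[0, 0, 0], [2, 0, 0], 0],
    [[0, 0, 0], [0, 0, 0], 0]
  ]
}}

```text
t: 4.25
eef_pos: [0.5142, -0.0023, 0.2086]
ee_rot: [3.14, -0.0, -1.571]
force: [-4.2, -0.2, 3.0]
width: 0.0876
```

Run:
```python
from h import *
s=get_state();print(s['t'],s['eef_pos'],s['force'])
snap('wrist','w3')
```

```text
4.25 [ 0.51415236 -0.00225442  0.20857709] [-4.17836624 -0.17112919  3.03429047]
```

View pics/w3.png

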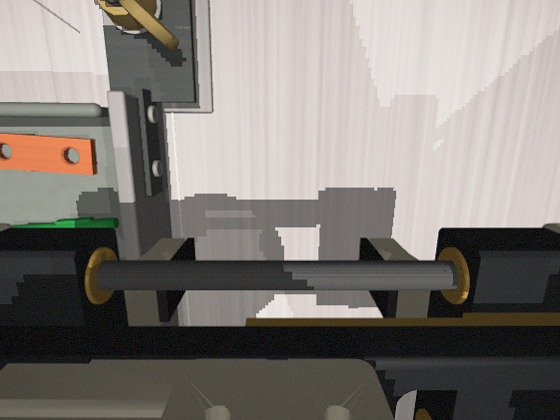

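The gate now lies along the tray front at columns 110–165, the lug is under the nut, and the force has risen to 4 N. I'll push 1 mm more to see whether this is the stop.

Emit:
{"api": "arm_command", "payload": {
  "targets": [
    [[0, 0, 0], [1, 0, 0], 0],
    [[0, 0, 0], [0, 0, 0], 0]
  ]
}}

```text
t: 4.5
eef_pos: [0.5145, -0.0023, 0.2086]
ee_rot: [3.139, -0.0, -1.571]
force: [-8.6, 1.7, 7.4]
width: 0.0878
```

Run:
```python
from h import *
im,d,p=snap('side','s3');c=im[155:255,205:345];cv2.imwrite('pics/s3c.png',cv2.cvtColor(cv2.resize(c,None,fx=5,fy=5,interpolation=cv2.INTER_CUBIC),cv2.COLOR_RGB2BGR))
```

```text
(no output)
```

View pics/s3c.png

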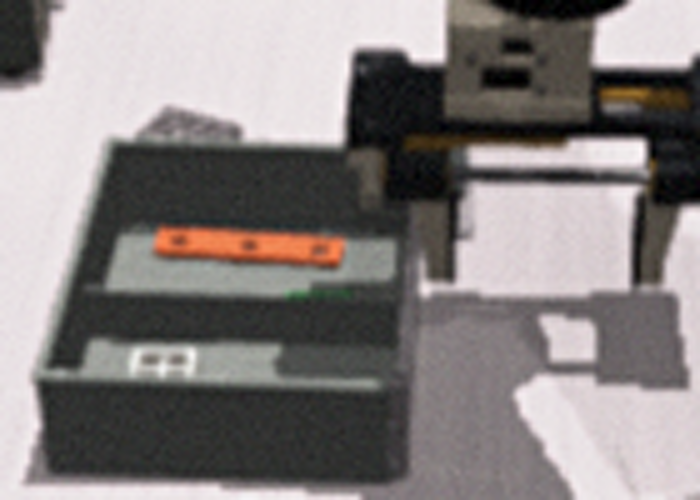

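Run:
```python
from h import *
im,d,p=load('w3')
print('gate top edge',w2t(onz(p,[[109,93],[117,225]],.058)).round(4))
print('gate top outer edge',w2t(onz(p,[[126,93],[134,200]],.058)).round(4))
print('lug corners', w2t(onz(p,[[197,102],[109,101]],.028)).round(4))
```

```text
gate top edge [[-0.0025 -0.104   0.058 ]
 [ 0.0005 -0.0498  0.058 ]]
gate top outer edge [[-0.0092 -0.104   0.058 ]
 [-0.008  -0.061   0.058 ]]
lug corners [[-0.0296 -0.1029  0.028 ]
 [ 0.013  -0.1029  0.028 ]]
```

Emit:
{"api": "arm_command", "payload": {
  "targets": [
    [[0, 0, 0], [-8, 0, 0], 0],
    [[0, 0, 0], [-7, 0, 0], 0],
    [[0, 0, 0], [0, -10, 20], 0],
    [[0, 0, 0], [5, -20, 25], 0],
    [[0, 0, 0], [10, -20, 25], 0],
    [[0, 0, 0], [15, -20, 20], 0],
    [[0, 0, 0], [0, -10, 0], 0],
    [[0, 0, 0], [0, 0, 0], 0]
  ]
}}

```text
t: 5.35
eef_pos: [0.5304, -0.0831, 0.2987]
ee_rot: [-3.141, 0.0, -1.573]
force: [-1.0, 0.2, -0.7]
width: 0.0878
```

Run:
```python
from h import *
s=get_state();print(s['t'],s['eef_pos'],s['force'])
snap('wrist','w4');snap('top','t4')
```

```text
5.35 [ 0.53038675 -0.08306923  0.29874289] [-0.95176168  0.18020108 -0.67536967]
```

View pics/w4.png

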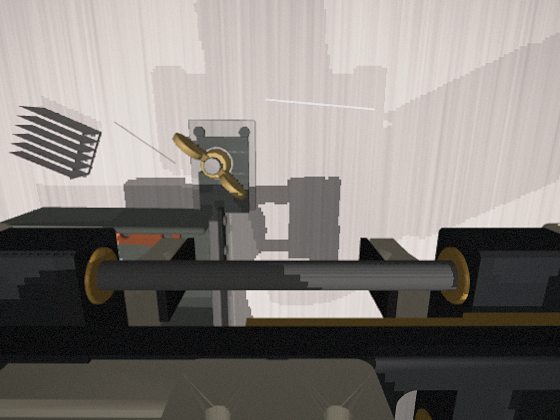

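The wrist view shows the nut hub at (212,165), wings running from (175,135) to (245,197), and the lug under the nut with the gate shut behind it.

Run:
```python
from h import *
im,d,p=load('w4')
st=onz(p,[[212,165]],.052);print('stud',st,w2t(st))
e=onz(p,[[175,137],[244,196]],.054);print(e,w2t(e), np.linalg.norm(e[0]-e[1]))
v=w2t(e);dd=v[1]-v[0];print('yaw tray',np.degrees(np.arctan2(dd[1],dd[0])))
im2,d2,p2=load('t4')
c=im[100:240,140:300];cv2.imwrite('pics/w4c.png',cv2.cvtColor(cv2.resize(c,None,fx=5,fy=4,interpolation=cv2.INTER_CUBIC),cv2.COLOR_RGB2BGR))
hsv=cv2.cvtColor(im,cv2.COLOR_RGB2HSV);m=((hsv[...,0]>12)&(hsv[...,0]<32)&(hsv[...,1]>110));m[:,300:]=0;m[220:]=0
ys,xs=np.nonzero(m);Z=d[ys,xs];X=bydepth(p,np.c_[xs,ys],Z);print(len(xs),np.percentile(X[:,2],[5,50,90,95,99]).round(4))
for b in((0,195),(230,300)):
    k=(xs>=b[0])&(xs<b[1]);print(b,k.sum(),np.percentile(X[k,2],[50,90,95,98,100]).round(4))
```

```text
stud [[ 0.5763785 -0.1217525  0.052    ]] [[-0.00542227 -0.14432689  0.052     ]]
[[ 0.60062201 -0.14140972  0.054     ]
 [ 0.55390106 -0.09950163  0.054     ]] [[ 0.01905297 -0.16369482  0.054     ]
 [-0.02816237 -0.12234452  0.054     ]] 0.0627625323113169
yaw tray 138.7887340128818
1053 [0.0392 0.0548 0.065  0.0657 0.0665]
(0, 195) 275 [0.0625 0.0657 0.066  0.0664 0.2785]
(230, 300) 202 [0.0606 0.0654 0.0658 0.0664 0.0672]
```

View pics/w4c.png

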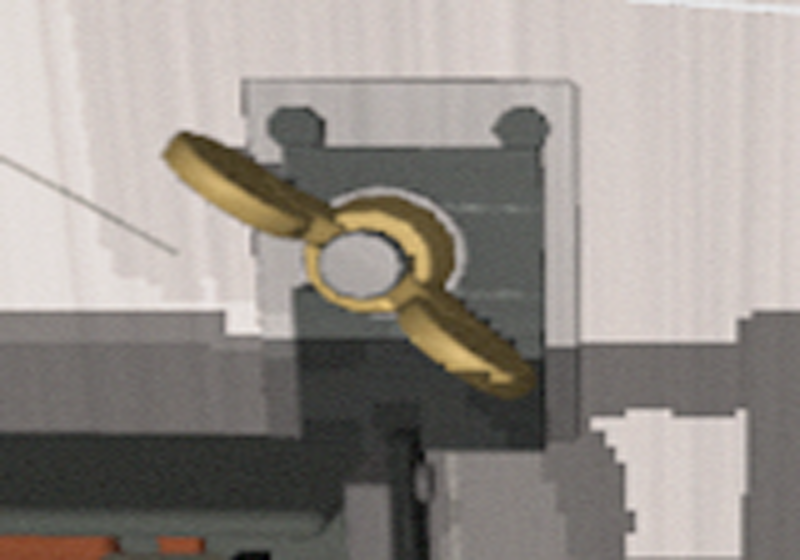

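Checks: the stud axis is within 1 mm of the given place, the ear span measures 63 mm, and the ear tops are at 66 mm, which suggests about 484° to go (the alternative is 304°). Next I'll work out the stroke increments.

```bash
cat >> h.py <<'E'
NUT=np.array([.5761,-.1220])
def fc(a,Rr=.021,hx=.0075,hy=.0095):
    a=np.radians(a);u=np.array([np.cos(a),np.sin(a)]);n=np.array([-u[1],u[0]])
    return NUT+Rr*u+(.0025+hx*abs(n[0])+hy*abs(n[1]))*n-[.051,0]
def rows(angs,start=None):
    s=np.array(start if start is not None else fc(angs[0]))*1000; out=[]
    c=s.copy()
    for a in (angs if start is not None else angs[1:]):
        t=fc(a)*1000; r=np.round(t-c); c+=r; out.append((a,r.astype(int).tolist()))
    return out
E
python3 - <<'E'
from h import *
s=get_state()['eef_pos'];print(s,'start -22:',(fc(-22)-s[:2])*1000)
for r in rows(list(range(-22,-256,-10))+[-256]):print(r)
E
```

```text
[ 0.52986292 -0.08217305  0.29786721] start -22: [ 19.99655584 -34.60389823]
(-32, [1, -4])
(-42, [0, -4])
(-52, [-2, -5])
(-62, [-2, -4])
(-72, [-3, -4])
(-82, [-5, -3])
(-92, [-4, -3])
(-102, [-3, -1])
(-112, [-3, -2])
(-122, [-3, 0])
(-132, [-4, 0])
(-142, [-4, 0])
(-152, [-5, 2])
(-162, [-3, 3])
(-172, [-4, 4])
(-182, [-2, 4])
(-192, [-2, 3])
(-202, [-2, 4])
(-212, [0, 4])
(-222, [0, 4])
(-232, [1, 5])
(-242, [2, 4])
(-252, [4, 4])
(-256, [1, 1])
```

Emit:
{"api": "arm_command", "payload": {
  "targets": [
    [[0, 0, 0], [20, -35, 0], 0],
    [[0, 0, 0], [0, 0, 0], 0],
    [[0, 0, 0], [0, 0, -25], 0],
    [[0, 0, 0], [0, 0, -25], 0],
    [[0, 0, 0], [0, 0, -16], 0],
    [[0, 0, 0], [0, 0, 0], 0]
  ]
}}

```text
t: 6.05
eef_pos: [0.5491, -0.1165, 0.2297]
ee_rot: [3.136, -0.0, -1.571]
force: [0.3, -0.3, 0.3]
width: 0.0879
```

Run:
```python
from h import *
s=get_state();print(s['t'],s['eef_pos'],s['force'],fc(-22))
snap('wrist','w5')
```

```text
6.05 [ 0.54907904 -0.11646257  0.22967466] [ 0.33757958 -0.33797656  0.26273727] [ 0.54985948 -0.11677695]
```

View pics/w5.png

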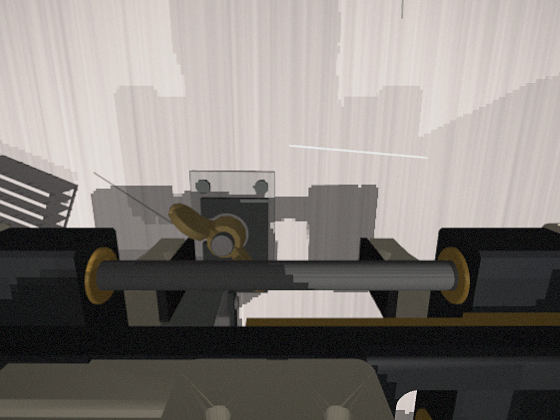

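The wrist view shows the finger behind the rear wing and clear of it (wing at about (190,215), hub at (222,243)). Now stroke 1, light and slow.

Emit:
{"api": "arm_command", "payload": {
  "targets": [
    [[0, 0, 0], [1, -4, 1], 0],
    [[0, 0, 0], [0, -4, 1], 0],
    [[0, 0, 0], [-2, -5, 0], 0],
    [[0, 0, 0], [-2, -4, 0], 0],
    [[0, 0, 0], [-3, -4, 0], 0],
    [[0, 0, 0], [-5, -3, 0], 0],
    [[0, 0, 0], [-4, -3, 0], 0],
    [[0, 0, 0], [-3, -1, 0], 0]
  ]
}}

```text
t: 6.9
eef_pos: [0.5324, -0.1455, 0.2348]
ee_rot: [-3.141, 0.0, -1.571]
force: [1.3, 0.5, -0.3]
width: 0.0879
```

Run:
```python
from h import *
s=get_state();print(s['t'],s['eef_pos'],s['force'],fc(-102))
snap('wrist','w6')
```

```text
6.9 [ 0.532361   -0.14547422  0.23478561] [ 1.32588869  0.46732474 -0.28522753] [ 0.53228702 -0.1449968 ]
```

View pics/w6.png

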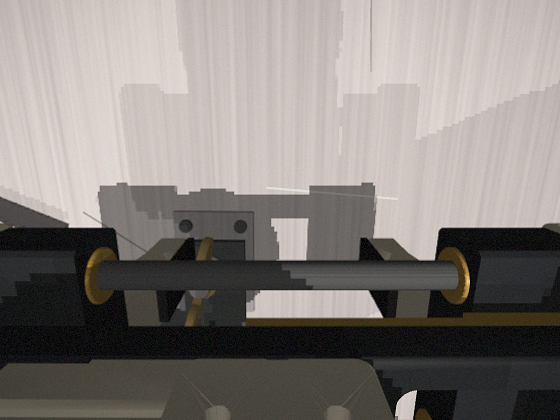

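The wing has followed: it now stands roughly upright in the picture at about (205,250), near -100°. Continuing the stroke.

Emit:
{"api": "arm_command", "payload": {
  "targets": [
    [[0, 0, 0], [-3, -2, -1], 0],
    [[0, 0, 0], [-3, 0, 0], 0],
    [[0, 0, 0], [-4, 0, 0], 0],
    [[0, 0, 0], [-4, 0, 0], 0],
    [[0, 0, 0], [-5, 2, 0], 0],
    [[0, 0, 0], [-3, 3, 0], 0],
    [[0, 0, 0], [-4, 4, 0], 0],
    [[0, 0, 0], [-2, 4, 0], 0]
  ]
}}

```text
t: 7.75
eef_pos: [0.5041, -0.1338, 0.2336]
ee_rot: [3.141, -0.0, -1.571]
force: [1.5, -2.3, -0.1]
width: 0.0876
```

Emit:
{"api": "arm_command", "payload": {
  "targets": [
    [[0, 0, 0], [-2, 3, 0], 0],
    [[0, 0, 0], [-2, 4, 0], 0],
    [[0, 0, 0], [0, 4, 0], 0],
    [[0, 0, 0], [0, 4, 0], 0],
    [[0, 0, 0], [1, 5, 0], 0],
    [[0, 0, 0], [2, 4, 0], 0],
    [[0, 0, 0], [4, 4, 0], 0],
    [[0, 0, 0], [1, 1, 0], 0]
  ]
}}

```text
t: 8.55
eef_pos: [0.5092, -0.1046, 0.2336]
ee_rot: [-3.141, -0.0, -1.57]
force: [0.1, -0.4, 0.4]
width: 0.0878
```

Run:
```python
from h import *
s=get_state();print(s['t'],s['eef_pos'],s['force'],fc(-256))
print('to -60 start',(fc(-55)-s['eef_pos'][:2])*1000)
snap('wrist','w7')
for r in rows([-55]+list(range(-65,-256,-10))+[-256]):print(r)
```

```text
8.55 [ 0.50921624 -0.10462662  0.23362616] [ 0.10721484 -0.42258962  0.38478468] [ 0.50830286 -0.10454511]
to -60 start [ 39.47286288 -26.49237743]
(-65, [-3, -4])
(-75, [-3, -4])
(-85, [-5, -3])
(-95, [-4, -2])
(-105, [-2, -1])
(-115, [-3, -2])
(-125, [-4, 0])
(-135, [-4, 0])
(-145, [-4, 1])
(-155, [-5, 2])
(-165, [-3, 4])
(-175, [-3, 4])
(-185, [-3, 3])
(-195, [-1, 3])
(-205, [-2, 4])
(-215, [0, 4])
(-225, [0, 5])
(-235, [2, 4])
(-245, [2, 5])
(-255, [4, 3])
(-256, [1, 1])
```

View pics/w7.png

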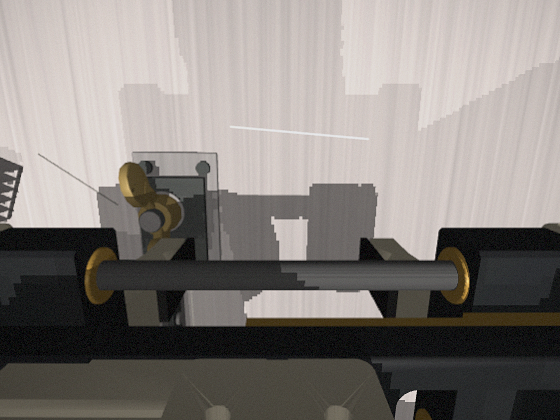

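The other wing now points rear-right (ear at (133,180), hub at (152,218)). That's about 200° turned with contact forces of 3 N or less. Next: lift over, come down behind that wing, and repeat.

Emit:
{"api": "arm_command", "payload": {
  "targets": [
    [[0, 0, 0], [-3, -2, 0], 0],
    [[0, 0, 0], [0, 0, 25], 0],
    [[0, 0, 0], [22, -7, 2], 0],
    [[0, 0, 0], [23, -7, 0], 0],
    [[0, 0, 0], [0, 0, 0], 0],
    [[0, 0, 0], [0, 0, -14], 0],
    [[0, 0, 0], [0, 0, -13], 0],
    [[0, 0, 0], [0, 0, 0], 0]
  ]
}}

```text
t: 9.4
eef_pos: [0.5493, -0.1213, 0.2316]
ee_rot: [3.138, 0.0, -1.571]
force: [-0.8, 0.7, 0.1]
width: 0.0883
```

Run:
```python
from h import *
s=get_state();print(s['t'],s['eef_pos'],s['force'],fc(-32))
snap('wrist','w8')
```

```text
9.4 [ 0.54929195 -0.12126296  0.23159124] [-0.80661044  0.68201438  0.05795601] [ 0.55060919 -0.12080544]
```

View pics/w8.png

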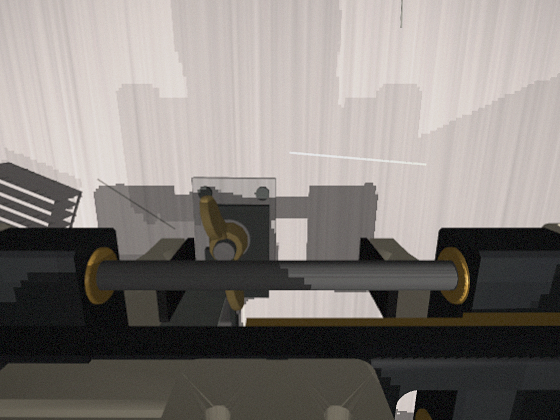

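The finger sits behind the wing (ear at (210,215), hub at (223,250)). For stroke 2 I'll stop at about -165° to see whether the nut is already home.

Emit:
{"api": "arm_command", "payload": {
  "targets": [
    [[0, 0, 0], [1, -4, 1], 0],
    [[0, 0, 0], [-2, -5, 0], 0],
    [[0, 0, 0], [-2, -4, 0], 0],
    [[0, 0, 0], [-3, -4, 0], 0],
    [[0, 0, 0], [-5, -3, 0], 0],
    [[0, 0, 0], [-4, -3, 0], 0],
    [[0, 0, 0], [-3, -1, 0], 0],
    [[0, 0, 0], [-3, -2, 0], 0]
  ]
}}

```text
t: 10.25
eef_pos: [0.5297, -0.1472, 0.2349]
ee_rot: [-3.141, 0.0, -1.571]
force: [1.3, 1.2, -0.1]
width: 0.088
```

Emit:
{"api": "arm_command", "payload": {
  "targets": [
    [[0, 0, 0], [-3, 0, 0], 0],
    [[0, 0, 0], [-4, 0, 0], 0],
    [[0, 0, 0], [-4, 0, 0], 0],
    [[0, 0, 0], [-4, 1, 0], 0],
    [[0, 0, 0], [-4, 3, 0], 0],
    [[0, 0, 0], [-2, 2, 0], 0],
    [[0, 0, 0], [-2, 2, 0], 0]
  ]
}}

```text
t: 10.95
eef_pos: [0.5064, -0.1389, 0.2347]
ee_rot: [3.141, -0.0, -1.571]
force: [-0.0, -0.6, -0.2]
width: 0.0874
```

Run:
```python
from h import *
s=get_state();print(s['t'],s['eef_pos'],s['force'],fc(-165),fc(-175))
snap('wrist','w9')
```

```text
10.95 [ 0.50637703 -0.13890437  0.234669  ] [-0.01099887 -0.60464674 -0.16021499] [ 0.50834001 -0.14058864] [ 0.5052796  -0.13639977]
```

View pics/w9.png

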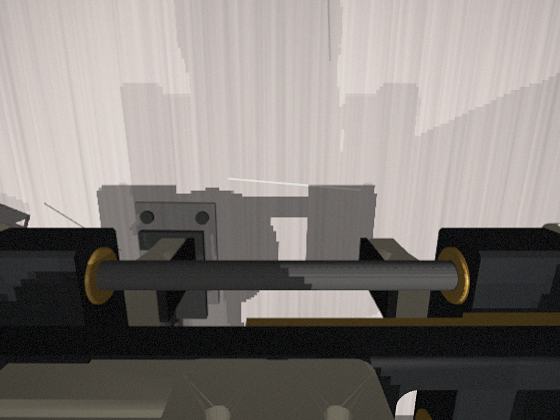

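The nut is hidden behind the finger here, and the force is only about 0.6 N. I'll creep on in small steps watching the force.

Emit:
{"api": "arm_command", "payload": {
  "targets": [
    [[0, 0, 0], [-2, 3, -1], 0],
    [[0, 0, 0], [0, 0, 0], 0]
  ]
}}

```text
t: 11.2
eef_pos: [0.5044, -0.1359, 0.2335]
ee_rot: [3.141, 0.0, -1.571]
force: [0.8, -0.1, -0.1]
width: 0.0876
```

Emit:
{"api": "arm_command", "payload": {
  "targets": [
    [[0, 0, 0], [-1, 3, 0], 0],
    [[0, 0, 0], [0, 0, 0], 0]
  ]
}}

```text
t: 11.4
eef_pos: [0.5036, -0.133, 0.2336]
ee_rot: [3.141, -0.0, -1.571]
force: [1.3, -1.3, 0.3]
width: 0.0879
```

Emit:
{"api": "arm_command", "payload": {
  "targets": [
    [[0, 0, 0], [-2, 3, 0], 0],
    [[0, 0, 0], [0, 0, 0], 0]
  ]
}}

```text
t: 11.6
eef_pos: [0.5014, -0.1299, 0.2336]
ee_rot: [3.141, 0.0, -1.571]
force: [0.3, -1.5, -0.3]
width: 0.0874
```

About 20° past the earlier home candidate the force is still only 1.5 N, so the nut isn't home and this is the 484° case. I'll finish this stroke, then do one more.

Emit:
{"api": "arm_command", "payload": {
  "targets": [
    [[0, 0, 0], [-2, 4, 0], 0],
    [[0, 0, 0], [0, 4, 0], 0],
    [[0, 0, 0], [0, 5, 0], 0],
    [[0, 0, 0], [2, 4, 0], 0],
    [[0, 0, 0], [2, 5, 0], 0],
    [[0, 0, 0], [4, 3, 0], 0],
    [[0, 0, 0], [1, 1, 0], 0]
  ]
}}

```text
t: 12.3
eef_pos: [0.5092, -0.1036, 0.2337]
ee_rot: [-3.141, 0.0, -1.57]
force: [-0.6, -0.1, 0.6]
width: 0.0875
```

Run:
```python
from h import *
s=get_state();print(s['t'],s['eef_pos'],s['force'])
print((fc(-32)-s['eef_pos'][:2])*1000)
snap('wrist','w10')
```

```text
12.3 [ 0.50921062 -0.10364624  0.23365979] [-0.57694664 -0.14086208  0.59341656]
[ 41.39856836 -17.15920171]
```

View pics/w10.png

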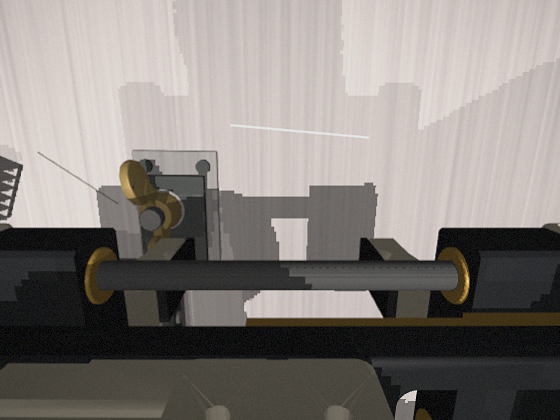

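Same picture as after stroke 1, half a turn on (ear at (133,180), hub at (152,218)). Again over the top, then stroke 3 up to short of home.

Emit:
{"api": "arm_command", "payload": {
  "targets": [
    [[0, 0, 0], [-3, -2, 0], 0],
    [[0, 0, 0], [0, 0, 25], 0],
    [[0, 0, 0], [22, -7, 2], 0],
    [[0, 0, 0], [23, -8, 0], 0],
    [[0, 0, 0], [0, 0, 0], 0],
    [[0, 0, 0], [0, 0, -14], 0],
    [[0, 0, 0], [0, 0, -14], 0],
    [[0, 0, 0], [0, 0, 0], 0]
  ]
}}

```text
t: 13.15
eef_pos: [0.5492, -0.1213, 0.2308]
ee_rot: [3.138, 0.0, -1.572]
force: [0.0, -0.6, -0.7]
width: 0.0878
```

Emit:
{"api": "arm_command", "payload": {
  "targets": [
    [[0, 0, 0], [1, -4, 1], 0],
    [[0, 0, 0], [-2, -5, 0], 0],
    [[0, 0, 0], [-2, -4, 0], 0],
    [[0, 0, 0], [-3, -4, 0], 0],
    [[0, 0, 0], [-5, -3, 0], 0],
    [[0, 0, 0], [-4, -3, 0], 0],
    [[0, 0, 0], [-3, -1, 0], 0],
    [[0, 0, 0], [-3, -2, 0], 0]
  ]
}}

```text
t: 13.95
eef_pos: [0.5297, -0.1472, 0.2339]
ee_rot: [-3.141, -0.0, -1.571]
force: [1.3, -0.4, 0.4]
width: 0.0874
```

Emit:
{"api": "arm_command", "payload": {
  "targets": [
    [[0, 0, 0], [-3, 0, 0], 0],
    [[0, 0, 0], [-4, 0, 0], 0],
    [[0, 0, 0], [-4, 0, 0], 0],
    [[0, 0, 0], [-2, 0, 0], 0],
    [[0, 0, 0], [0, 0, 0], 0]
  ]
}}

```text
t: 14.45
eef_pos: [0.5161, -0.1471, 0.2336]
ee_rot: [3.141, -0.0, -1.571]
force: [1.1, -0.1, 0.9]
width: 0.0875
```

Run:
```python
from h import *
s=get_state();print(s['t'],s['eef_pos'],s['force'])
for a in(-135,-145,-155,-165,-170):print(a,fc(a))
snap('wrist','w11');im,d,p=snap('top','t11');c=im[185:240,290:350];cv2.imwrite('pics/t11c.png',cv2.cvtColor(cv2.resize(c,None,fx=10,fy=10,interpolation=cv2.INTER_CUBIC),cv2.COLOR_RGB2BGR))
```

```text
14.45 [ 0.51613812 -0.14714414  0.23359117] [ 1.14988198 -0.05703941  0.88229989]
-135 [ 0.52051852 -0.14711701]
-145 [ 0.51626271 -0.14599143]
-155 [ 0.51210234 -0.14381666]
-165 [ 0.50834001 -0.14058864]
-170 [ 0.50670391 -0.13860475]
```

View pics/t11c.png

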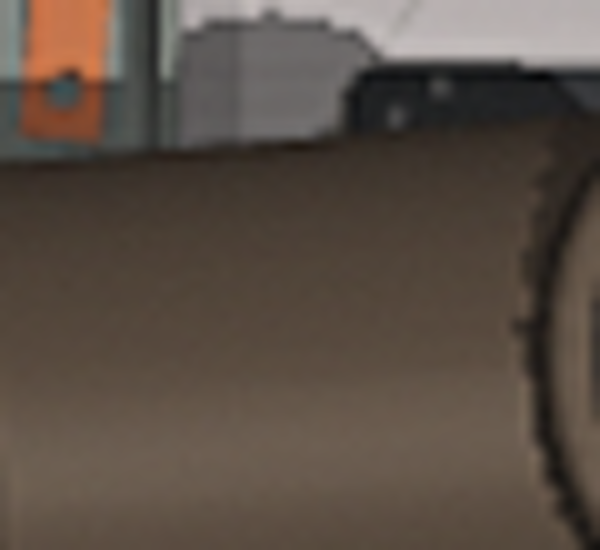

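View pics/w11.png

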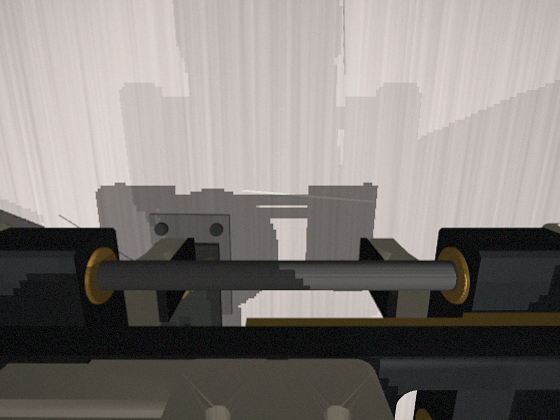

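Both views of the nut are blocked here. By position the wing is at about -143° and home is at about -166°. I'll creep with small rows and pauses to read the force.

Emit:
{"api": "arm_command", "payload": {
  "targets": [
    [[0, 0, 0], [-3, 2, 0], 0],
    [[0, 0, 0], [0, 0, 0], 0]
  ]
}}

```text
t: 14.75
eef_pos: [0.5134, -0.145, 0.2336]
ee_rot: [3.141, 0.0, -1.571]
force: [1.0, -0.7, 0.5]
width: 0.0876
```

Emit:
{"api": "arm_command", "payload": {
  "targets": [
    [[0, 0, 0], [-2, 2, 0], 0],
    [[0, 0, 0], [0, 0, 0], 0]
  ]
}}

```text
t: 14.95
eef_pos: [0.5115, -0.1429, 0.2337]
ee_rot: [3.142, 0.0, -1.571]
force: [0.0, -0.1, 0.1]
width: 0.0875
```

Emit:
{"api": "arm_command", "payload": {
  "targets": [
    [[0, 0, 0], [-2, 2, 0], 0],
    [[0, 0, 0], [0, 0, 0], 0]
  ]
}}

```text
t: 15.15
eef_pos: [0.5095, -0.141, 0.2337]
ee_rot: [3.142, 0.0, -1.571]
force: [0.6, -0.8, -0.1]
width: 0.0875
```

Emit:
{"api": "arm_command", "payload": {
  "targets": [
    [[0, 0, 0], [-1, 1, 0], 0],
    [[0, 0, 0], [0, 0, 0], 0]
  ]
}}

```text
t: 15.35
eef_pos: [0.5085, -0.1401, 0.2337]
ee_rot: [-3.142, 0.0, -1.571]
force: [1.6, -1.1, 0.2]
width: 0.0879
```

Emit:
{"api": "arm_command", "payload": {
  "targets": [
    [[0, 0, 0], [-1, 1, 0], 0],
    [[0, 0, 0], [0, 0, 0], 0]
  ]
}}

```text
t: 15.55
eef_pos: [0.5078, -0.1391, 0.2337]
ee_rot: [-3.141, -0.0, -1.571]
force: [2.3, -1.3, 0.5]
width: 0.0873
```

Emit:
{"api": "arm_command", "payload": {
  "targets": [
    [[0, 0, 0], [0, 1, 0], 0],
    [[0, 0, 0], [0, 0, 0], 0]
  ]
}}

```text
t: 15.75
eef_pos: [0.5077, -0.1382, 0.2337]
ee_rot: [-3.142, -0.0, -1.571]
force: [2.2, -4.0, 0.3]
width: 0.0876
```

Emit:
{"api": "arm_command", "payload": {
  "targets": [
    [[0, 0, 0], [0, 1, 0], 0],
    [[0, 0, 0], [0, 0, 0], 0]
  ]
}}

```text
t: 15.95
eef_pos: [0.5076, -0.1373, 0.2337]
ee_rot: [3.141, -0.0, -1.571]
force: [1.1, -4.7, 1.1]
width: 0.0877
```

Emit:
{"api": "arm_command", "payload": {
  "targets": [
    [[0, 0, 0], [0, 1, 0], 0],
    [[0, 0, 0], [0, 0, 0], 0]
  ]
}}

```text
t: 16.15
eef_pos: [0.5075, -0.1364, 0.2337]
ee_rot: [3.141, -0.0, -1.571]
force: [1.0, -6.6, 1.3]
width: 0.0872
```

The force is now climbing at about 1.4 N/mm, which matches the washer's 0.5 N/deg, so the nut is home. I'll back off, lift clear and look.

Emit:
{"api": "arm_command", "payload": {
  "targets": [
    [[0, 0, 0], [0, -3, 0], 0],
    [[0, 0, 0], [0, -5, 0], 0],
    [[0, 0, 0], [0, -6, 0], 0],
    [[0, 0, 0], [0, 0, 30], 0],
    [[0, 0, 0], [0, 0, 35], 0],
    [[0, 0, 0], [10, 30, 0], 0],
    [[0, 0, 0], [10, 35, 0], 0],
    [[0, 0, 0], [0, 0, 0], 0]
  ]
}}

```text
t: 16.95
eef_pos: [0.5286, -0.0829, 0.299]
ee_rot: [-3.14, 0.001, -1.569]
force: [-0.5, 0.1, -0.7]
width: 0.0877
```

Run:
```python
from h import *
s=get_state();print(s['t'],s['eef_pos'],s['force'])
im,d,p=snap('wrist','w12')
print(proj(p,[NUT[0],NUT[1],.052]))
c=im[100:240,120:280];cv2.imwrite('pics/w12c.png',cv2.cvtColor(cv2.resize(c,None,fx=5,fy=4,interpolation=cv2.INTER_CUBIC),cv2.COLOR_RGB2BGR))
```

```text
16.95 [ 0.52855407 -0.0828821   0.29902177] [-0.476647    0.07515556 -0.70098875]
[[210.08528443 166.18463979]]
```

View pics/w12.png

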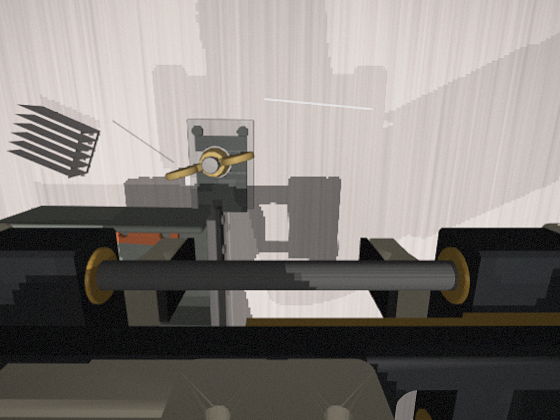

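View pics/w12c.png

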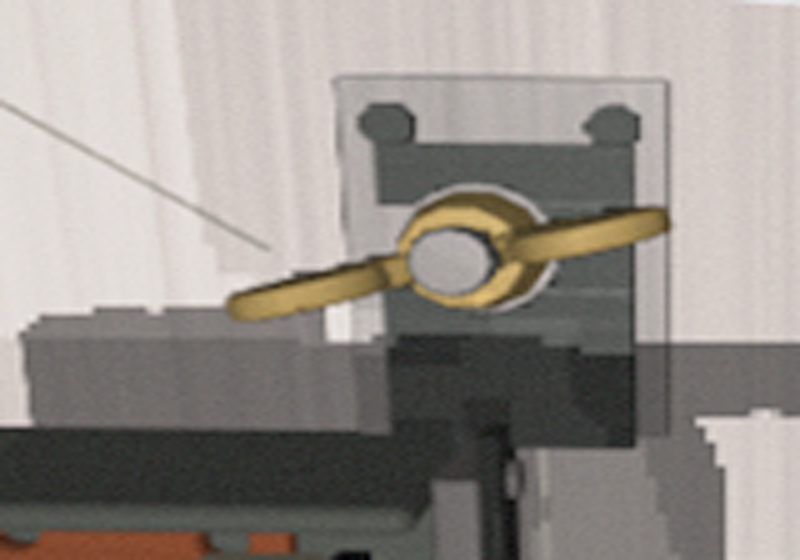

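Run:
```python
from h import *
im,d,p=load('w12')
# ear top-edge ends in crop px: left (232,308), right (668,220)
uv=np.array([[230,308],[668,220]])/[5,4]+[120,100]-.4
for z in(.052,.056,.060):
    e=w2t(onz(p,uv,z));dd=e[0]-e[1];print(z,e.round(4).tolist(),np.degrees(np.arctan2(dd[1],dd[0])).round(2),np.linalg.norm(dd).round(4))
hsv=cv2.cvtColor(im,cv2.COLOR_RGB2HSV);m=((hsv[...,0]>12)&(hsv[...,0]<32)&(hsv[...,1]>110));m[:,275:]=0;m[195:]=0;m[:,:150]=0
ys,xs=np.nonzero(m);X=bydepth(p,np.c_[xs,ys],d[ys,xs]);T=w2t(X);k=(T[:,2]>.052)&(T[:,2]<.08)&(np.hypot(T[:,0]+.006,T[:,1]+.145)>.014)
Q=T[k];print(k.sum(),np.percentile(Q[:,2],[90,95,98]))
v=np.linalg.svd(Q[:,:2]-Q[:,:2].mean(0))[2][0];print('pca yaw',np.degrees(np.arctan2(v[1],v[0]))%180)
```

```text
0.052 [[0.0268, -0.1366, 0.052], [-0.0366, -0.1533, 0.052]] 14.76 0.0656
0.056 [[0.0254, -0.1372, 0.056], [-0.0369, -0.1536, 0.056]] 14.76 0.0644
0.06 [[0.024, -0.1379, 0.06], [-0.0372, -0.154, 0.06]] 14.76 0.0633
352 [0.06391515 0.0643229  0.06449298]
pca yaw 15.06271828915737
```

The wings now lie at 14.8–15.1° in the tray frame (home is 15°) and the ear tops are at 64.3 mm (64 when home). I'll retreat straight up and sideways, then check the whole scene from the fixed cameras.

Emit:
{"api": "arm_command", "payload": {
  "targets": [
    [[0, 0, 0], [0, 0, 40], 0],
    [[0, 0, 0], [-5, 25, 30], 0],
    [[0, 0, 0], [-10, 40, 10], 0],
    [[0, 0, 0], [-10, 40, 0], 0],
    [[0, 0, 0], [-10, 40, 0], 0],
    [[0, 0, 0], [-10, 40, 0], 0],
    [[0, 0, 0], [-10, 40, 0], 0],
    [[0, 0, 0], [-10, 40, 0], 0]
  ]
}}

```text
t: 17.8
eef_pos: [0.4619, 0.1804, 0.3785]
ee_rot: [3.141, -0.0, -1.571]
force: [-0.2, 0.2, 0.2]
width: 0.0876
```

Emit:
{"api": "arm_command", "payload": {
  "targets": [
    [[0, 0, 0], [-10, 40, 0], 0],
    [[0, 0, 0], [-10, 40, 0], 0],
    [[0, 0, 0], [-10, 40, 0], 0],
    [[0, 0, 0], [0, 40, 0], 0],
    [[0, 0, 0], [0, 40, 0], 0],
    [[0, 0, 0], [0, 40, 0], 0],
    [[0, 0, 0], [0, 40, 0], 0],
    [[0, 0, 0], [0, 0, 0], 0]
  ]
}}

```text
t: 18.6
eef_pos: [0.4329, 0.4631, 0.377]
ee_rot: [3.141, -0.001, -1.569]
force: [0.2, -0.5, -0.5]
width: 0.0877
```

Run:
```python
from h import *
s=get_state();print(s['t'],s['eef_pos'],s['force'])
im,d,p=snap('top','t13');c=im[135:265,215:355];cv2.imwrite('pics/t13c.png',cv2.cvtColor(cv2.resize(c,None,fx=5,fy=4.6,interpolation=cv2.INTER_CUBIC),cv2.COLOR_RGB2BGR))
a=load('top0')[0].astype(int);df=(abs(im.astype(int)-a).max(2)>40).astype('uint8')[135:265,215:355]
ys,xs=np.nonzero(df);n,l,st,ce=cv2.connectedComponentsWithStats(df)
print([s.tolist() for s in st[1:] if s[4]>6])
```

```text
18.6 [0.43292497 0.46310309 0.37704383] [ 0.16985001 -0.47531578 -0.53277889]
[[91, 65, 29, 27, 336], [13, 74, 33, 5, 50], [68, 75, 20, 1, 20], [27, 76, 7, 1, 7], [41, 76, 15, 2, 19], [23, 76, 90, 48, 625]]
```

View pics/t13c.png

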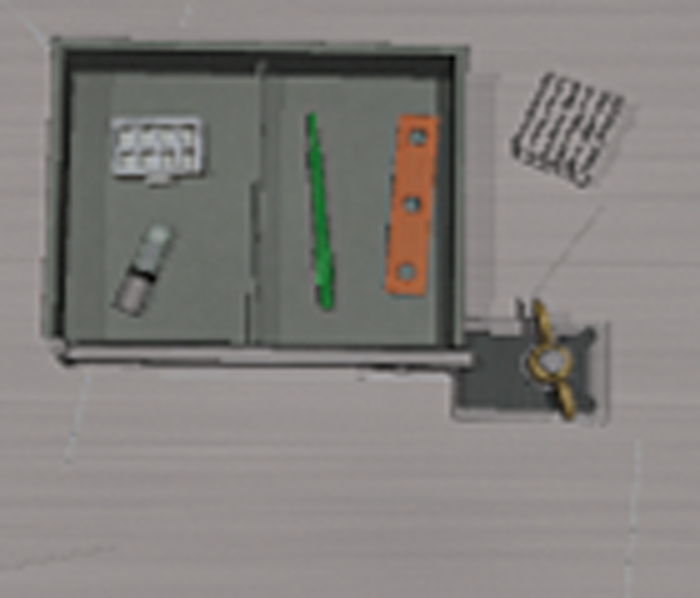

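The top view shows the gate parallel to the tray's back wall, the lug under the nut, and changes only at the gate and nut. Handing in.

```bash
python3 -c "
from station import *
print(job_done())"
```

```text
the job is handed in; nothing more can be done
None
```

The gate is shut with its lug under the wing nut, and the nut is fully home; I handed the job in at about 18.6 s of the 58 s allowed.

- **Gate:** I pushed it shut with one fingertip until the reading jumped from about 1 N to 8.6 N in 0.3 mm of travel, which I took as the firm stop. At that point there was also an unplanned 7 N upward force. I think the tapered finger was bearing on the gate's top edge.
- **Nut:** Three open-finger strokes turned it clockwise by about 484° in all. At the end the force climbed to about 7 N, which matched the spring washer, so I backed off and it sprang back.
- **Last checks:**
  - The wings lie at 14.8–15.1° in the tray frame, against 15° for home.
  - The ear tops are at 64.3 mm, against 64 mm for home.
  - In the top view the gate lies parallel to the tray's back wall. Compared with the first picture, only the gate and nut changed in and around the tray.
  - The arm is clear and touching nothing.
- **Disagreed or not checked:**
  - One mid-push estimate put the lug about 2 mm short of shut, within the camera calibration error. The final top view showed no gap.
  - I did not compare the spool, relay and screwdriver before and after. The arm stayed well above or clear of them throughout.

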